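# Fit the pusher into the food processor's feed tube

### The job

Make the food processor ready to run: pick up the white pusher by its grip and put it back into the feed tube of the lid. It is a close fit with no lead-in, so tip it until one edge of its foot leads into the mouth, feel your way, straighten it upright in the tube, then guide it down without dropping it and press it gently fully home, so that its flange sits on the rim of the tube and pushes the little steel safety plunger down. Let go of it there; never force it (no more than 15 N against the machine on the way in, 40 N on the last press) and leave the honey jar, onion, lemon and glass dish where they are.

Things in the scene. Friction and masses are not known exactly. Their poses are not given: they have to be found in the camera images.
- pusher: Loose white pusher, standing on the worktop. From below: round solid stem 40 mm in diameter, 78 mm long, flat foot, no chamfer; flange 63 mm in diameter, 6 mm thick; flat-sided grip 22 mm thick (along its x), 44 mm wide (along its y), 84 to 124 mm above the foot. About 0.16 kg. Origin: centre of the foot's underside; z points up through the grip.
- processor: Food processor, fixed: white round base 170 mm in diameter, clear bowl 150 mm, lid (top at 153 mm) with an upright feed tube. Origin: on the bowl's axis at worktop height. Its dial panel looks to its -x; the tube stands 42 mm from the axis on its +y side, or somewhat round from there. The bowl's handle reaches 106 mm out, 55 degrees clockwise of +x seen from above.
- tube (a point): Centre of the feed tube's open mouth if bowl and lid sat true, 205 mm above the worktop; axes as the processor's. The lid can be clipped up to 18 degrees to either side about the bowl's axis and the bowl seats with play, so the real mouth lies up to 14 mm either way along x and -5 to +2 mm along y from here, same height, tube upright: feel or see for it. They are clipped tight and do not shift.
- tube_foot (a point): Lower end of the feed tube, 80 mm straight below tube and off from here just as the mouth is. The bore is 41.5 mm in diameter over its whole 80 mm, open below. The tube is 52 mm in diameter outside at the mouth; its rim is flat, without chamfer.
- plunger (a joint): Steel safety plunger: 5 mm rod beside the tube on the side away from the bowl's axis, 27.5 mm from the tube's axis, standing 5 mm above the rim. Value in m: 0 up, about 0.005 when the seated flange has pushed it down. It takes about 4 N, more than the pusher's weight, and stays where it is pushed.
- honey: Bystander: jar of honey with a dark lid, 65 mm in diameter, 86 mm tall. Origin under its centre.
- onion: Bystander: a brown onion, about 75 mm. Origin under its centre.
- lemon: Bystander: a yellow lemon, 83 mm long, 58 mm thick. Origin under its centre.
- dish: Bystander: a small footed glass dish, 94 mm in diameter, 57 mm tall. Origin under its centre.
Things that resemble listed ones, but are neither listed nor needed, are in the scene too. What is shaped like the pusher but turquoise is not meant.

How it is judged:
On the way, in this order (a step that is already met when the one before it is completed fails the run):
1. the tipped pusher has entered the mouth edge-first: tilted by more than 0.10 rad with the middle of its foot at the mouth's level or below (z of pusher in the frame of tube between -0.03 and 0.0015 m and horizontal distance between pusher and tube below 0.025 m and angle between pusher's own z axis and vertical above 0.1 rad), for 0.1 s.
2. the pusher is straightened up in the tube and on its way down (z of pusher in the frame of tube below -0.012 m and horizontal distance between pusher and tube below 0.02 m and angle between pusher's own z axis and vertical below 0.05 rad), for 0.1 s.
3. the pusher is pressed home and the safety plunger is down (z of pusher in the frame of tube below -0.0765 m and value of joint plunger above 0.0035 m), for 0.1 s.
At the end, for the whole second after the job is handed in: The pusher stands upright in the feed tube (within 0.04 rad), its foot at least 76 mm below the mouth (78 mm is fully home, flange on the rim), with the safety plunger pushed down at least 3.5 mm, released and at rest (z of pusher in the frame of tube below -0.076 m and horizontal distance between pusher and tube below 0.02 m and angle between pusher's own z axis and vertical below 0.04 rad and value of joint plunger above 0.0035 m and linear speed of pusher below 0.01 m/s and contact force between pusher and the fingers below 0.05 N); the robot touches nothing.
It fails at once if the pusher is forced against the processor with more than 15 N before it is down to its seat (foot less than 70 mm deep) (contact force between pusher and processor above 15 N and z of pusher in the frame of tube above -0.07 m).
It fails at once if the pusher is pressed on the processor with more than 40 N (contact force between pusher and processor above 40 N).
It fails at once if the pusher is dropped down the tube (faster than 0.35 m/s) (linear speed of pusher above 0.35 m/s and horizontal distance between pusher and tube below 0.02 m and z of pusher in the frame of tube below -0.003 m).
It fails at once if a bystander is moved by more than 20 mm (distance of any of honey, onion, lemon, dish from where it was at the start of the episode above 0.02 m).
It also fails if it takes over 67 s, if anything falls off the work surface, if the arm or the gripper's body presses on something with over 40 N, if the wrist force passes 120 N, or if a joint passes its speed limit or range.

### The arm

A 7-joint arm with a two-finger parallel gripper is mounted at the origin on a cart in front of the work surface, level with it; the furniture and walls round the work are solid. World frame = base frame: x ahead of the robot, y to its left, z up, the work surface at z = 0. Lengths are in m, angles in rad, forces in N, time in s.
With the tool pointing down it reaches from about 0.35 to 0.9 m from the base axis. Payload 7.2 kg.
Tool frame: the origin (TCP) lies midway between the tips of the shut fingers; the grasp point (between the pads) lies 19 mm behind it (pinch_z is the distance from the TCP to the grasp point, in m); z points along the fingers, y is the line along which they close (so a half turn about z gives the same grasp; the last joint's range is limited). The gripper opens to 85 mm and grips with 20 to 120 N. Pads are 22 mm wide; open, the fingers measure 114 mm over their backs; the gripper's body (76 mm by 85 mm) begins 54 mm behind the grasp point. The pads swing forward as they close: fully open they stand 13 mm farther back than shut.
Start: joints at [-1.17, 0.411, -0.013, 1.596, 0.006, 1.134, -0.082], TCP at [0.282, 0.558, 0.231] pointing down, gripper open.
Joint ranges: [-2.95, 2.95], [-0.29, 1.99], [-1.47, 1.44], [0.14, 2.54], [-1.03, 4.17], [0.13, 1.85], [-2.86, 2.86]. Speed limits (rad/s): [2.39, 2.39, 3.01, 3.01, 3.14, 3.14, 3.14].

### API

Orientations are given as [roll, pitch, yaw] about the fixed x, y, z axes, in that order (R = Rz(yaw) Ry(pitch) Rx(roll)).
In Python, from station import get_obs, camera, sign_off, pinch_z gives the robot as it stands.
- The arm moves only by the tool servo_tool, never from a script. Its argument "series" is a list of rows, each a list of 7 numbers: the turn, a rotation vector about the tool's x, y, z in units of 5 degrees (1.0 is 5 degrees), then the shift along the tool's x, y, z in units of 30 mm (1.0 is 30 mm), then the finger opening in mm, from 0 to 85.4. A call has 1 to 8 rows; each row shifts and turns the commanded pose from where the row before left it, along the tool's axes as they then stand; what a row does not reach is not made up. A row lasts 1/12 s, in which the tool goes at most 41.7 mm and 7.16 degrees, less where a joint would pass 70% of its speed; a pose out of reach is approached as far as the arm can. A call is refused whole if a number of a shift passes 1 or a number of a turn 1, either way. A call with a gripper value outside its range is refused whole. The fingers move at their own pace and stop on an object; "newtons" is the grip in N (left out, the last holds). Time passes only in rows, so rows that do not move let the fingers close. It gives the time, the measured TCP pose, the force, the opening and the grip force at its end, in the units of the state.
- get_obs(): the state, without advancing time (a new reading comes with each control period).
- camera(name): name is "scene" or "top"; returns a dict with "color" (384x512x3 uint8, blue, green, red), "fx", "fy", "cx", "cy" (pixels), "extrinsics" (4x4, takes a point from camera to world coordinates). Camera axes: x right, y down, z forward; pixel columns grow to the right and rows downward; lengths in m; the calibration is good to about 2 mm. A picture is of the moment at which its call begins. There is no depth.
- sign_off(): hands the job in; it is judged then, once.
The state is a dict: "t": time; "joints": joint angles; "qvel": joint speeds; "joint_efforts": joint torques, N m; "position": TCP position; "eef_rot": TCP orientation; "ft_force": force on the tool from outside, world axes, zero at the start; "torque": the same for the moment, N m; "finger_gap": opening from 0.0 (shut) to 1.0 (fully open); "finger_force": force on a finger pad.
Only numpy, scipy, OpenCV 4.12 (cv2) and the standard library are available. Lean on these libraries where they do the work, as an engineer would, in place of code of your own. Each camera call takes 0.05 s, during which the arm holds its last target. There are 200 camera calls.

## Working session

There is one attempt and no reset: what is moved stays moved. The work goes in short steps, Python scripts to look and compute and a tool call to move; the robot and the scene stay as the last step left them, time stands still between calls to the robot, and variables do not carry over. Pictures are saved under pics/ and viewed, at most 10 in all, crops included, and the job is handed in when it is done.

Besides the shell and the picture viewer there is one more tool, called after ">>>" by a JSON object that holds its "fn" and its "kwargs", one argument or row to a line. servo_tool: Moves the arm, as the interface text tells. Its arguments: {"type":"object","properties":{"series":{"type":"array"},"newtons":{"type":"number"}},"required":["series"]}

```bash
mkdir -p pics; ls
python3 - <<'E'
from station import *
import cv2,numpy as np
print(get_obs(),pinch_z)
for n in("scene","top"):
    c=camera(n);cv2.imwrite(f"pics/{n}0.png",c["color"]);print(n,c["fx"],c["fy"],c["cx"],c["cy"],np.round(c["extrinsics"],4).tolist())
E
```

```text
pics
{'t': 0.0, 'joints': array([-1.17021114,  0.41191207, -0.01271481,  1.59704988,  0.00562091,
        1.13432796, -0.08219698]), 'qvel': array([-0.00011292,  0.00119876, -0.00106666,  0.00026027,  0.00184196,
        0.00129427, -0.00095089]), 'joint_efforts': array([ 5.41013651e-04, -6.00627136e+01,  6.81942813e-01, -2.99403763e+01,
        1.36107806e-02,  1.04080292e-02,  2.33101457e-05]), 'position': array([0.28218939, 0.55709783, 0.23044311]), 'eef_rot': array([-3.13993669e+00,  1.35995889e-04,  2.67284668e+00]), 'ft_force': array([ 0.77272723, -0.38219566, -0.11840357]), 'torque': array([-0.01577223,  0.00034748, -0.02878458]), 'finger_force': 0.0, 'finger_gap': 1.0003706661710328} 0.0187
scene 481.13140445253185 481.13140445253185 244.89558647361304 189.6998878454588 [[-0.7339, -0.2657, 0.6252, -0.5618], [-0.6793, 0.2851, -0.6762, 1.3171], [0.0015, -0.9209, -0.3897, 0.8299], [0.0, 0.0, 0.0, 1.0]]
top 433.66782715581724 433.66782715581724 261.7950727266416 189.01343256413654 [[0.0011, -0.9894, 0.1454, 0.3229], [-1.0, -0.0004, 0.005, 0.1433], [-0.0049, -0.1454, -0.9894, 1.4124], [0.0, 0.0, 0.0, 1.0]]
```

View pics/scene0.png

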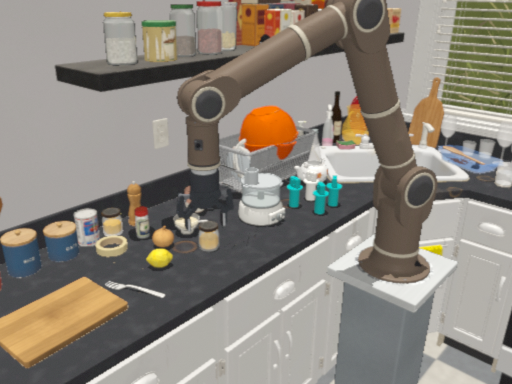

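View pics/top0.png

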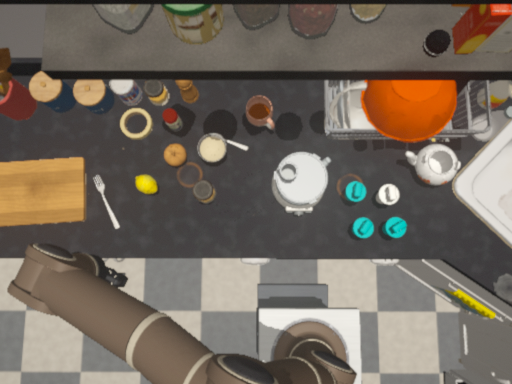

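The scene view shows the processor at about (262,200), with a white pusher behind turquoise ones around (313,185). In the top view the white pusher is at about (388,195), the processor lid at (300,180), its tube at about (287,172), and turquoise look-alikes at (355,190), (363,228) and (396,227). I'll zoom in on these.

Run:
```python
import cv2,numpy as np
s=cv2.imread("pics/scene0.png")[155:235,230:350];t=cv2.imread("pics/top0.png")[140:245,260:415]
cv2.imwrite("pics/c0.png",np.vstack([cv2.resize(s,(430,287),interpolation=3),cv2.resize(t,(430,291),interpolation=3)]))
cv2.imwrite("pics/c1.png",cv2.resize(t,(775,525),interpolation=3))
cv2.imwrite("pics/c2.png",cv2.resize(s,(780,520),interpolation=3))
```

```text
(no output)
```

View pics/c1.png

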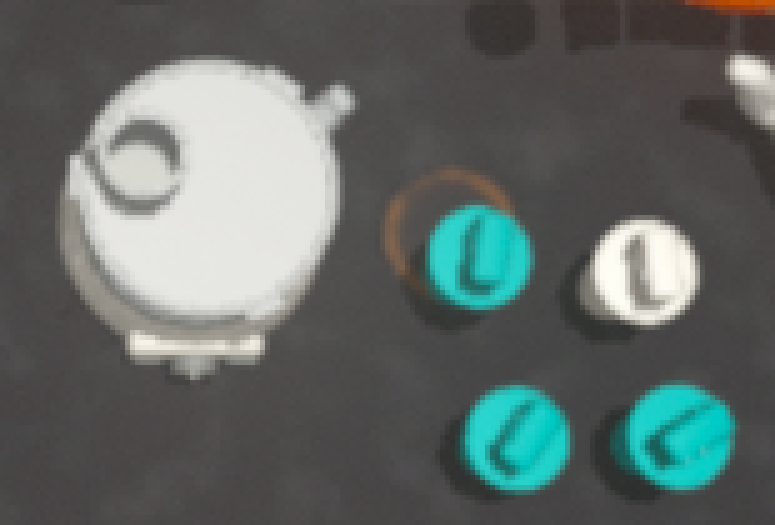

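View pics/c2.png

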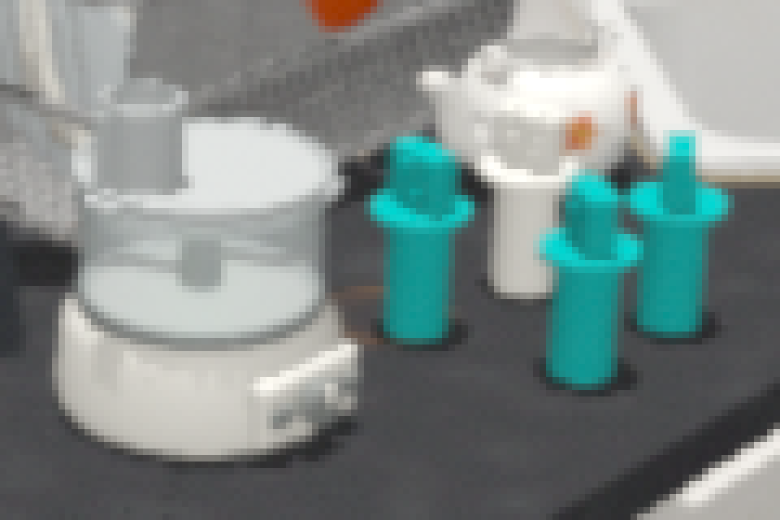

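```bash
cat > h.py <<'E'
from station import *
import numpy as np,cv2
def cal():
    return {n:camera(n) for n in("scene","top")}
def proj(c,P):
    T=np.linalg.inv(c["extrinsics"]);p=np.atleast_2d(P)@T[:3,:3].T+T[:3,3]
    return np.c_[c["fx"]*p[:,0]/p[:,2]+c["cx"],c["fy"]*p[:,1]/p[:,2]+c["cy"]]
def ray(c,u):
    E=c["extrinsics"];d=E[:3,:3]@np.array([(u[0]-c["cx"])/c["fx"],(u[1]-c["cy"])/c["fy"],1]);return E[:3,3],d
def plane(c,u,z):
    o,d=ray(c,u);return o+d*(z-o[2])/d[2]
def tri(c1,u1,c2,u2):
    o1,d1=ray(c1,u1);o2,d2=ray(c2,u2)
    s=np.linalg.lstsq(np.c_[d1,-d2],o2-o1,rcond=None)[0];a=o1+d1*s[0];b=o2+d2*s[1]
    return (a+b)/2,np.linalg.norm(a-b)
def circ(c,z,r,n=48):
    a=np.linspace(0,2*np.pi,n);return np.c_[c[0]+r*np.cos(a),c[1]+r*np.sin(a),0*a+z]
E
python3 - <<'E'
from h import *
C=cal();S,T=C["scene"],C["top"]
tp=lambda x,y:(260+(x+.5)/5-.5,140+(y+.5)/5-.5)
sc=lambda x,y:(230+(x+.5)/6.5-.5,155+(y+.5)/6.5-.5)
print("flange",tri(T,tp(646,270),S,sc(533,168)),plane(T,tp(646,270),.084))
print("mouth",tri(T,tp(140,166),S,sc(143,97)),plane(T,tp(140,166),.205))
print("panel",plane(T,tp(197,345),.04),"handle",plane(T,tp(345,98),.12),"lid centre",plane(T,tp(210,190),.153),"base bottom",plane(S,sc(190,455),0))
print("shelf edge",plane(T,(260,76),.4),plane(T,(260,76),.6))
print("wall objs",[plane(T,p,.15) for p in((260,110),(330,110),(432,165))])
E
```

```text
flange (array([ 0.50309989, -0.24356654,  0.08173694]), np.float64(0.002780162350204062)) [ 0.50390924 -0.24207928  0.084     ]
mouth (array([0.54789024, 0.0777539 , 0.20678843]), np.float64(0.003912066059447889)) [0.54668444 0.07642678 0.205     ]
panel [0.46170615 0.03196763 0.04      ] handle [ 0.6044867  -0.05322709  0.12      ] lid centre [0.54196066 0.03243333 0.153     ] base bottom [0.5013834  0.08928131 0.        ]
shelf edge [0.75191837 0.15309613 0.4       ] [0.66716731 0.1511557  0.6       ]
wall objs [array([0.7498252 , 0.15534027, 0.15      ]), array([ 0.74970298, -0.05612392,  0.15      ]), array([ 0.58042068, -0.35419042,  0.15      ])]
```

Run:
```python
from h import *
C=cal()
def over(c,x0,y0,w,h,k,items):
    im=cv2.resize(c["color"][y0:y0+h,x0:x0+w],None,fx=k,fy=k,interpolation=3)
    for P,col in items:
        q=(proj(c,P)-[x0,y0]+.5)*k-.5
        cv2.polylines(im,[np.round(q*8).astype(np.int32)],False,col,1,cv2.LINE_AA,3)
    return im
def grip(c,z,yaw):
    R=np.array([[np.cos(yaw),-np.sin(yaw)],[np.sin(yaw),np.cos(yaw)]])
    q=np.array([[-.011,-.022],[.011,-.022],[.011,.022],[-.011,.022],[-.011,-.022]])@R.T+c
    return np.c_[q,0*q[:,0]+z]
p=np.array([.5035,-.2425]);m=np.array([.5472,.077]);a=np.array([.542,.033])
u=(m-a)/np.linalg.norm(m-a)
it1=[(circ(p,.084,.0315),(0,0,255)),(circ(p,0,.02),(0,200,0)),(grip(p,.124,np.pi/2+.08),(255,0,0))]
it2=[(circ(m,.205,.026),(0,0,255)),(circ(m,.205,.02075),(0,200,0)),(circ(m+u*.0275,.21,.0025),(255,0,255)),(circ(a,.153,.075),(255,0,0)),(circ(a,0,.085),(0,140,255))]
S,T=C["scene"],C["top"]
a1=over(T,370,175,35,35,8,it1);a2=over(S,295,165,40,40,8,it1);b1=over(T,265,145,65,45,6,it2);b2=over(S,235,160,60,70,5,it2)
cv=np.zeros((600,800,3),np.uint8)
for im,x,y in((a1,0,0),(a2,0,280),(b1,330,0),(b2,330,275)):
    hh=min(im.shape[0],600-y);cv[y:y+hh,x:x+im.shape[1]]=im[:hh]
cv2.imwrite("pics/o1.png",cv)
```

```text
(no output)
```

View pics/o1.png

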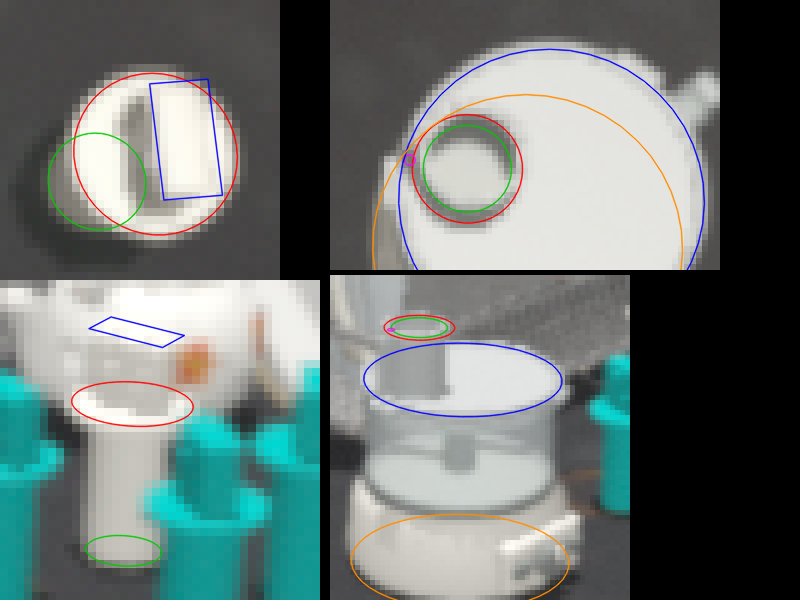

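The overlay fits: the pusher is at about (0.5035, -0.2425) with the grip yawed about 0.08, and the mouth is at about (0.547, 0.077, 0.205). Now I'll raise and turn the tool.

>>> {"fn": "servo_tool", "kwargs": {
  "series": [
    [0,0,-0.9,0,0,-0.6,60],
    [0,0,-0.9,0,0,-0.6,60],
    [0,0,-0.9,0,0,-0.6,60],
    [0,0,-0.9,0,0,-0.6,60],
    [0,0,-0.9,0,0,-0.6,60],
    [0,0,-0.9,0,0,-0.6,60],
    [0,0,-0.9,0,0,-0.6,60]
  ],
  "newtons": 80
}}

```text
t: 0.88
position: [0.2824, 0.5574, 0.3582]
eef_rot: [-3.141, 0.0, -3.057]
ft_force: [0.1, 0.8, 0.8]
finger_gap: 0.703
finger_force: 0.0
```

>>> {"fn": "servo_tool", "kwargs": {
  "series": [
    [0,0,0,-0.18,-0.9,0,60],
    [0,0,0,-0.18,-0.9,0,60],
    [0,0,0,-0.18,-0.9,0,60],
    [0,0,0,-0.18,-0.9,0,60],
    [0,0,0,-0.18,-0.9,0,60],
    [0,0,0,-0.18,-0.9,0,60],
    [0,0,0,-0.18,-0.9,0,60],
    [0,0,0,-0.18,-0.9,0,60]
  ]
}}

```text
t: 1.55
position: [0.3431, 0.3443, 0.3574]
eef_rot: [3.141, 0.0, -3.061]
ft_force: [0.2, 0.1, -0.1]
finger_gap: 0.703
finger_force: 0.0
```

>>> {"fn": "servo_tool", "kwargs": {
  "series": [
    [0,0,0,-0.18,-0.95,0,60],
    [0,0,0,-0.18,-0.95,0,60],
    [0,0,0,-0.18,-0.95,0,60],
    [0,0,0,-0.18,-0.95,0,60],
    [0,0,0,-0.18,-0.95,0,60],
    [0,0,0,-0.18,-0.95,0,60],
    [0,0,0,-0.18,-0.95,0,60],
    [0,0,0,-0.18,-0.95,0,60]
  ]
}}

```text
t: 2.22
position: [0.4045, 0.1205, 0.3575]
eef_rot: [3.141, 0.0, -3.061]
ft_force: [0.3, 0.7, 0.1]
finger_gap: 0.702
finger_force: 0.0
```

>>> {"fn": "servo_tool", "kwargs": {
  "series": [
    [0,0,0,-0.18,-0.95,0,60],
    [0,0,0,-0.18,-0.95,0,60],
    [0,0,0,-0.18,-0.95,0,60],
    [0,0,0,-0.18,-0.95,0,60],
    [0,0,0,-0.18,-0.95,0,60],
    [0,0,0,-0.18,-0.95,0,60],
    [0,0,0,-0.18,-0.95,0,60],
    [0,0,0,-0.18,-0.95,0,60]
  ]
}}

```text
t: 2.88
position: [0.466, -0.1032, 0.3575]
eef_rot: [3.141, 0.001, -3.06]
ft_force: [1.4, -0.4, -0.3]
finger_gap: 0.706
finger_force: 0.0
```

>>> {"fn": "servo_tool", "kwargs": {
  "series": [
    [0,0,0,-0.17,-0.94,0.3,60],
    [0,0,0,-0.17,-0.94,0.3,60],
    [0,0,0,-0.17,-0.94,0.3,60],
    [0,0,0,-0.17,-0.94,0.3,60],
    [0,0,0,-0.17,-0.94,0.3,60],
    [0,0,0,0,0,0.5,60],
    [0,0,0,0,0,0.5,60],
    [0,0,0,0,0,0,60]
  ]
}}

```text
t: 3.55
position: [0.5014, -0.24, 0.2794]
eef_rot: [3.14, -0.004, -3.062]
ft_force: [-0.5, 0.6, -1.3]
finger_gap: 0.703
finger_force: 0.0
```

```bash
python3 -c "
from station import *
o=get_obs();print(o['position'].round(4),o['joints'].round(2),o['eef_rot'].round(4))"
```

```text
[ 0.5014 -0.24    0.2794] [-0.13  0.28  0.61  1.73 -0.17  1.19  2.18] [ 3.1401 -0.0044 -3.0615]
```

>>> {"fn": "servo_tool", "kwargs": {
  "series": [
    [0,0,0,-0.06,-0.09,0.9,60],
    [0,0,0,0,0,0.9,60],
    [0,0,0,0,0,0.9,60],
    [0,0,0,0,0,0.9,60],
    [0,0,0,0,0,0.8,60],
    [0,0,0,0,0,0.8,60],
    [0,0,0,0,0,0.7,60],
    [0,0,0,0,0,0.35,60]
  ]
}}

```text
t: 4.22
position: [0.5043, -0.2417, 0.0931]
eef_rot: [3.14, -0.002, -3.059]
ft_force: [0.1, -0.3, 0.8]
finger_gap: 0.704
finger_force: 0.0
```

>>> {"fn": "servo_tool", "kwargs": {
  "series": [
    [0,0,0,0,0,0,15],
    [0,0,0,0,0,0,15],
    [0,0,0,0,0,0,15],
    [0,0,0,0,0,0,15],
    [0,0,0,0,0,0,15],
    [0,0,0,0,0,0,15]
  ],
  "newtons": 80
}}

```text
t: 4.72
position: [0.506, -0.2431, 0.0965]
eef_rot: [-3.141, 0.003, -3.06]
ft_force: [0.5, 0.7, 6.2]
finger_gap: 0.243
finger_force: 79.1
```

>>> {"fn": "servo_tool", "kwargs": {
  "series": [
    [0,0,0,0,0,-0.3,15],
    [0,0,0,0,0,-0.5,15],
    [0,0,0,0,0,-0.9,15],
    [0,0,0,0,0,-0.9,15],
    [0,0,0,0,0,-0.9,15],
    [0,0,0,0,0,-0.9,15],
    [0,0,0,0,0,-0.9,15],
    [0,0,0,0,0,-0.9,15]
  ]
}}

```text
t: 5.38
position: [0.5041, -0.2428, 0.2829]
eef_rot: [3.142, 0.0, -3.061]
ft_force: [0.5, -0.1, -1.5]
finger_gap: 0.242
finger_force: 78.2
```

>>> {"fn": "servo_tool", "kwargs": {
  "series": [
    [0,0,0,0,0,-0.9,15],
    [0,0,0,0,0,-0.9,15],
    [0,0,0,0,0,-0.5,15],
    [0,0,0,0,0,-0.1,15],
    [0,0,0,0,0,0,15],
    [0,0,0,0,0,0,15]
  ]
}}

```text
t: 5.88
position: [0.5042, -0.2425, 0.352]
eef_rot: [3.141, -0.001, -3.061]
ft_force: [-0.1, -0.4, -1.9]
finger_gap: 0.241
finger_force: 78.4
```

Run:
```python
from h import *
o=get_obs();print({k:np.round(o[k],4) for k in('position','eef_rot','ft_force','torque','joints','finger_gap','finger_force')})
C=cal();S,T=C["scene"],C["top"];P=o['position']
def crop(c,h=35,k=8):
    q=proj(c,P-[0,0,.05])[0].astype(int);x0,y0=q-h;print(x0,y0)
    return cv2.resize(c["color"][y0:y0+2*h,x0:x0+2*h],None,fx=k/1.5,fy=k/1.5,interpolation=3)
cv2.imwrite("pics/h1.png",np.hstack([crop(S),crop(T)]))
```

```text
{'position': array([ 0.5042, -0.2425,  0.352 ]), 'eef_rot': array([ 3.1409e+00, -1.0000e-03, -3.0606e+00]), 'ft_force': array([-0.1427, -0.3992, -1.8735]), 'torque': array([-0.0095,  0.0089,  0.0059]), 'joints': array([-0.1419,  0.2375,  0.6316,  1.6094, -0.1432,  1.3428,  2.1606]), 'finger_gap': np.float64(0.241), 'finger_force': np.float64(78.3723)}
278 94
377 147
```

View pics/h1.png

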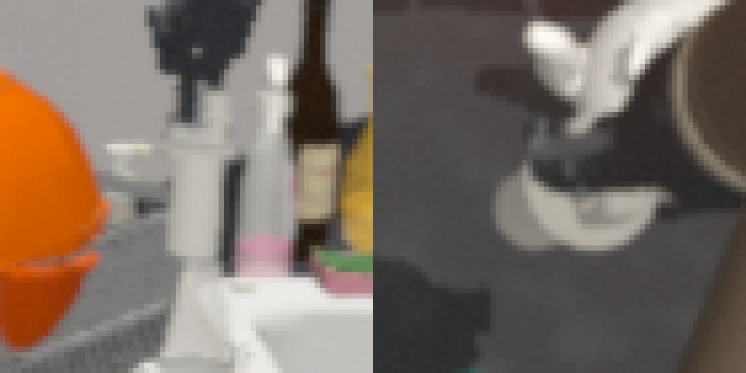

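The view shows the pusher hanging upright in the gripper: stem at (197,200) in the left half, seen from above at (585,220) in the right half. Next I'll carry it over the tube and tip it.

>>> {"fn": "servo_tool", "kwargs": {
  "series": [
    [0,0,0,-0.2,0.5,0,15],
    [0,0,0,-0.2,0.9,0,15],
    [0,0,0,-0.2,0.9,0,15],
    [0,0,0,-0.2,0.9,0,15],
    [0,0,0,-0.2,0.9,0,15],
    [0,0,0,-0.2,0.9,0,15],
    [0,0,0,-0.2,0.9,0,15],
    [0,0,0,-0.2,0.9,0,15]
  ]
}}

```text
t: 6.65
position: [0.5356, -0.0342, 0.3516]
eef_rot: [-3.142, -0.002, -3.061]
ft_force: [1.2, -1.1, -1.3]
finger_gap: 0.241
finger_force: 78.4
```

>>> {"fn": "servo_tool", "kwargs": {
  "series": [
    [0,0,0,-0.2,0.9,0,15],
    [0,0,0,-0.2,0.9,0,15],
    [-0.5,0,0,-0.2,0.9,0,15],
    [-0.5,0,0,-0.2,0.4,0,15],
    [-0.5,0,0,0,0,0,15],
    [-0.5,0,0,0,0,0,15],
    [-0.3,0,0,0,0,0,15],
    [0,0,0,0,0,0,15]
  ]
}}

```text
t: 7.32
position: [0.5521, 0.0574, 0.3518]
eef_rot: [2.941, -0.003, -3.063]
ft_force: [0.4, -0.4, -1.9]
finger_gap: 0.244
finger_force: 78.6
```

```bash
cat >> h.py <<'E'
from scipy.spatial.transform import Rotation as Ro
OFF=np.array([.0025,0,.0965]); M=np.array([.547,.077,.205])
def st(off=OFF):
    o=get_obs();R=Ro.from_euler('xyz',o['eef_rot']).as_matrix();f=o['position']+R@off
    print('t',round(o['t'],2),'tcp',o['position'].round(4),'foot-M mm',((f-M)*1e3).round(1),'tilt',round(float(np.arccos(-R[2,2])),3),'ax',(-R[:,2]).round(3),'F',o['ft_force'].round(1),'T',o['torque'].round(2))
    return o,R,f
def units(R,d): return (R.T@np.array(d)/.03).round(3)
E
python3 - <<'E'
from h import *
o,R,f=st();print(o['joints'].round(2))
print(units(R,M+[0,.003,.010]-f))
E
```

```text
t 7.32 tcp [0.5521 0.0574 0.3518] foot-M mm [ 0.9 -0.6 52.3] tilt 0.201 ax [ 0.018 -0.199  0.98 ] F [ 0.4 -0.4 -1.9] T [-0.4  -0.04 -0.02]
[-0.44  0.23  0.46  1.62 -0.31  1.35  1.74]
[ 0.016 -0.162  1.405]
```

>>> {"fn": "servo_tool", "kwargs": {
  "series": [
    [0,0,0,0,-0.1,0.6,15],
    [0,0,0,0,-0.06,0.5,15],
    [0,0,0,0.02,0,0.3,15],
    [0,0,0,0,0,0,15],
    [0,0,0,0,0,0,15]
  ]
}}

```text
t: 7.73
position: [0.5513, 0.0631, 0.3108]
eef_rot: [2.941, -0.001, -3.06]
ft_force: [0.7, -0.4, -1.2]
finger_gap: 0.244
finger_force: 78.6
```

Run:
```python
from h import *
o,R,f=st();print(units(R,M+[0,.003,.010]-f))
C=cal();ims=[]
a=np.linspace(0,2*np.pi,48)
foot=o['position']+np.c_[OFF[0]+.02*np.cos(a),.02*np.sin(a),0*a+OFF[2]]@R.T
fl=o['position']+np.c_[OFF[0]+.0315*np.cos(a),.0315*np.sin(a),0*a+OFF[2]-.078]@R.T
its=[(circ(M,.205,.026),(0,0,255)),(circ(M,.205,.02075),(0,200,0)),(foot,(255,0,0)),(fl,(255,0,255)),(circ(M,.153,.026),(0,140,255))]
for n in C:
    c=C[n];q=proj(c,M+[0,0,.03])[0].astype(int);x0,y0=q-25;k=8
    im=cv2.resize(c["color"][y0:y0+50,x0:x0+50],None,fx=k,fy=k,interpolation=3);raw=im.copy()
    for P,col in its:
        cv2.polylines(im,[np.round(((proj(c,P)-[x0,y0]+.5)*k-.5)*8).astype(np.int32)],False,col,1,cv2.LINE_AA,3)
    ims.append(im);ims.append(cv2.resize(raw,(200,200)))
cv=np.zeros((600,800,3),np.uint8);cv[:400,:400]=ims[0];cv[:400,400:]=ims[2];cv[400:,:200]=ims[1];cv[400:,400:600]=ims[3]
cv2.imwrite("pics/h2.png",cv)
```

```text
t 7.73 tcp [0.5513 0.0631 0.3108] foot-M mm [ 0.1  5.  11.2] tilt 0.2 ax [ 0.018 -0.198  0.98 ] F [ 0.7 -0.4 -1.2] T [-0.31 -0.05  0.01]
[ 0.01  -0.073  0.026]
```

View pics/h2.png

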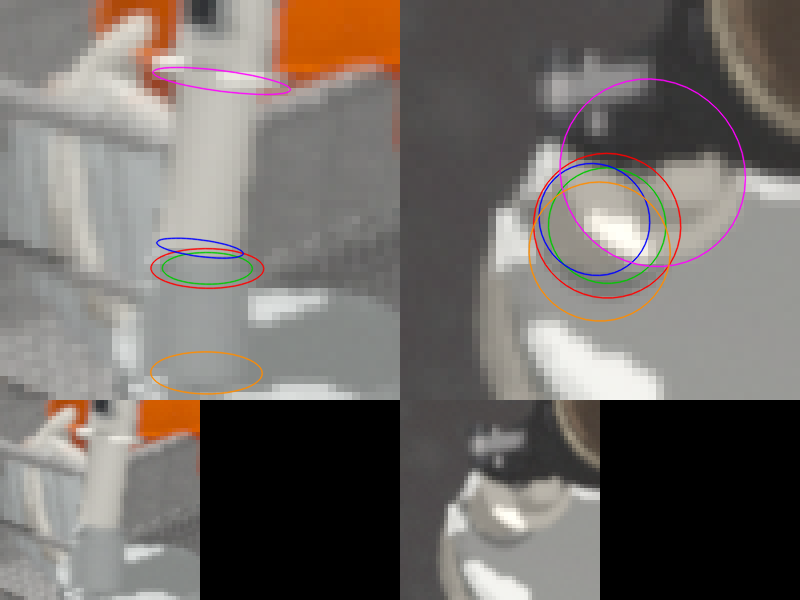

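Run:
```python
from h import *
c=camera("scene");g1=cv2.cvtColor(c["color"],6);g0=cv2.imread("pics/scene0.png",0)
for z in(.2,.19,.175,.165):
    q=proj(c,M*[1,1,0]+[0,0,z])[0];r=int(round(q[1]));print(z,q.round(1),r);print(g0[r,238:268]);print(g1[r,238:268])
q=proj(c,M+[0,.003,.04])[0];r=int(q[1]);print(q);print(g1[r,238:272])
```

```text
0.2 [252.4 171.3] 171
[158 162 166 171 164 162 170 170 174 178 187 195 193 192 193 189 186 198
 189 169 149 132 126 116 104 104  98 103 102 104]
[154 159 163 168 161 159 166 166 153 147 148 151 155 159 159 157 155 150
 145 140 130 125 123 113 102 102  97  99  99 100]
0.19 [252.4 173.8] 174
[152 161 161 167 158 142 149 157 157 153 156 159 161 163 162 161 160 158
 152 153 197 215 217 220 219 216 214 216 218 220]
[148 157 158 163 155 139 146 154 154 151 152 155 157 158 157 157 157 155
 149 152 194 212 213 216 216 213 208 209 207 180]
0.175 [252.4 177.6] 178
[154 155 156 193 199 195 177 161 156 155 156 158 161 162 161 160 159 156
 152 155 204 225 227 227 227 227 227 227 227 226]
[151 152 153 189 196 191 175 157 152 151 153 156 158 158 158 158 155 152
 148 141 139 140 140 137 137 136 135 137 135 137]
0.165 [252.3 180.1] 180
[156 158 159 203 220 213 185 160 155 155 156 159 161 162 163 161 159 156
 151 155 205 225 227 226 227 227 226 227 227 226]
[153 154 156 200 217 209 181 157 153 150 153 156 157 158 159 157 155 152
 148 142 137 136 137 137 136 136 136 136 136 136]
[251.94962298 159.97709343]
[159 164 170 161 166 174 174 176 177 176 180 187 192 195 196 196 192 188
 181 156 127 120 118 122 123 123 124 122 121 119 116 119 120 119]
```

```bash
sed -i 's/M=np.array(.*/M=np.array([.548,.0785,.205])/' h.py
python3 - <<'E'
from h import *
o,R,f=st();print(units(R,M+[0,.003,.004]-f),units(R,[0,0,-.001]),units(R,[.001,0,0]),units(R,[0,.001,0]))
E
```

```text
t 7.88 tcp [0.5521 0.0627 0.3121] foot-M mm [ 0.1  3.2 12.5] tilt 0.201 ax [ 0.015 -0.199  0.98 ] F [-0.1  0.5 -1.5] T [-0.33 -0.01 -0.05]
[ 0.006 -0.062  0.277] [ 0.    -0.007  0.033] [-0.033 -0.003 -0.   ] [-0.003  0.033  0.007]
```

>>> {"fn": "servo_tool", "kwargs": {
  "series": [
    [0,0,0,0,-0.03,0.14,15],
    [0,0,0,0,-0.03,0.14,15],
    [0,0,0,0,0,0,15]
  ]
}}

```text
t: 8.13
position: [0.5513, 0.0625, 0.3018]
eef_rot: [2.941, -0.001, -3.061]
ft_force: [-0.0, -0.6, -0.8]
finger_gap: 0.244
finger_force: 78.6
```

>>> {"fn": "servo_tool", "kwargs": {
  "series": [
    [0,0,0,0,-0.007,0.033,15],
    [0,0,0,0,-0.007,0.033,15],
    [0,0,0,0,0,0,15]
  ]
}}

```text
t: 8.38
position: [0.5517, 0.0627, 0.301]
eef_rot: [2.94, 0.0, -3.061]
ft_force: [-0.9, 0.8, 2.5]
finger_gap: 0.243
finger_force: 79.2
```

```bash
python3 -c "
from h import *
st()"
```

```text
t 8.38 tcp [0.5517 0.0627 0.301 ] foot-M mm [-0.3  3.2  1.4] tilt 0.201 ax [ 0.016 -0.199  0.98 ] F [-0.9  0.8  2.5] T [-0.08  0.31  0.01]
```

>>> {"fn": "servo_tool", "kwargs": {
  "series": [
    [0,0,0,-0.03,0,0,15],
    [0,0,0,-0.03,0,0,15],
    [0,0,0,0,0,0,15]
  ]
}}

```text
t: 8.63
position: [0.5537, 0.0627, 0.3007]
eef_rot: [2.941, 0.0, -3.061]
ft_force: [-0.1, 0.4, 0.8]
finger_gap: 0.24
finger_force: 78.9
```

```bash
python3 -c "
from h import *
st()"
```

```text
t 8.63 tcp [0.5537 0.0627 0.3007] foot-M mm [1.7 3.2 1.2] tilt 0.201 ax [ 0.016 -0.199  0.98 ] F [-0.1  0.4  0.8] T [-0.2   0.15  0.  ]
```

>>> {"fn": "servo_tool", "kwargs": {
  "series": [
    [0,0,0,-0.03,0,0,15],
    [0,0,0,-0.03,0,0,15],
    [0,0,0,0,0,0,15]
  ]
}}

```text
t: 8.88
position: [0.5553, 0.0627, 0.3006]
eef_rot: [2.941, 0.0, -3.061]
ft_force: [-0.9, -0.3, 2.2]
finger_gap: 0.243
finger_force: 79.0
```

```bash
python3 -c "
from h import *
st()"
```

```text
t 8.88 tcp [0.5553 0.0627 0.3006] foot-M mm [3.3 3.2 1.1] tilt 0.201 ax [ 0.016 -0.199  0.98 ] F [-0.9 -0.3  2.2] T [-0.29  0.29  0.08]
```

>>> {"fn": "servo_tool", "kwargs": {
  "series": [
    [0,0,0,0,-0.007,0.033,15],
    [0,0,0,0,0,0,15],
    [0,0,0,0,0,0,15]
  ]
}}

```text
t: 9.13
position: [0.5554, 0.0628, 0.2998]
eef_rot: [2.941, 0.001, -3.061]
ft_force: [-0.3, -0.8, 3.8]
finger_gap: 0.24
finger_force: 79.4
```

```bash
python3 -c "
from h import *
st()"
```

```text
t 9.13 tcp [0.5554 0.0628 0.2998] foot-M mm [3.4 3.3 0.2] tilt 0.201 ax [ 0.016 -0.199  0.98 ] F [-0.3 -0.8  3.8] T [-0.21  0.26  0.07]
```

```bash
cat >> h.py <<'E'
def plan(df,tilt=None,n=6):
    "units: translation in present tool axes, then rotation about tool x, for foot at M+df (mm)"
    F=[];T=[];P=[]
    for _ in range(n):
        camera("top");o=get_obs();F.append(o['ft_force']);T.append(o['torque']);P.append(o['position'])
    o,R,f=st();p=np.mean(P,0);f=p+R@OFF
    print('avg foot',((f-M)*1e3).round(1),'F',np.mean(F,0).round(2),'T',np.mean(T,0).round(3))
    t0=np.arccos(-R[2,2]);dr=0 if tilt is None else -(tilt-t0)
    R2=R@Ro.from_rotvec([dr,0,0]).as_matrix()
    print('shift',units(R,M+np.array(df)/1e3-R2@OFF-p),'turnx',round(np.degrees(dr)/5,2))
E
python3 -c "
from h import *
plan([1.5,3,9],.35)"
```

```text
t 9.43 tcp [0.5553 0.0628 0.2997] foot-M mm [3.3 3.3 0.1] tilt 0.201 ax [ 0.016 -0.199  0.98 ] F [-0.5 -2.3  4.1] T [-0.29  0.19  0.03]
avg foot [3.3 3.3 0.2] F [-0.49 -1.34  3.73] T [-0.256  0.187  0.033]
shift [ 0.062 -0.424 -0.254] turnx -1.71
```

>>> {"fn": "servo_tool", "kwargs": {
  "series": [
    [0,0,0,0.06,-0.14,-0.25,15],
    [-0.6,0,0,0,-0.14,0,15],
    [-0.6,0,0,0,-0.14,0,15],
    [-0.5,0,0,0,0,0,15],
    [0,0,0,0,0,0,15],
    [0,0,0,0,0,0,15]
  ]
}}

```text
t: 9.93
position: [0.5544, 0.0479, 0.3038]
eef_rot: [2.794, -0.001, -3.062]
ft_force: [0.4, -0.2, -1.0]
finger_gap: 0.243
finger_force: 78.8
```

```bash
python3 -c "
from h import *
plan([1.5,2,3])"
```

```text
t 10.23 tcp [0.5545 0.0498 0.3043] foot-M mm [1.3 4.  8.6] tilt 0.349 ax [ 0.028 -0.341  0.94 ] F [-0.2  0.7 -1.6] T [-0.47 -0.07 -0.02]
avg foot [1.3 3.8 8.5] F [-0.21  0.2  -1.5 ] T [-0.501 -0.052  0.005]
shift [-0.003 -0.119  0.153] turnx 0.0
```

>>> {"fn": "servo_tool", "kwargs": {
  "series": [
    [0,0,0,0,-0.06,0.07,15],
    [0,0,0,0,-0.06,0.08,15],
    [0,0,0,0,0,0,15]
  ]
}}

```text
t: 10.48
position: [0.5545, 0.0472, 0.2982]
eef_rot: [2.793, -0.0, -3.061]
ft_force: [-0.3, 0.1, -1.2]
finger_gap: 0.242
finger_force: 78.8
```

```bash
python3 -c "
from h import *
plan([1.5,2,3])"
```

```text
t 10.78 tcp [0.5547 0.0471 0.2987] foot-M mm [1.5 1.3 3.1] tilt 0.349 ax [ 0.028 -0.341  0.94 ] F [ 0.8 -0.2 -0.7] T [-0.5   0.02 -0.  ]
avg foot [1.5 1.3 2.9] F [ 0.1   0.04 -1.53] T [-0.491 -0.05   0.01 ]
shift [-0.003  0.023  0.006] turnx 0.0
```

>>> {"fn": "servo_tool", "kwargs": {
  "series": [
    [0,0,0,-0.04,0,0,15],
    [0,0,0,-0.04,0,0,15],
    [0,0,0,-0.04,0,0,15],
    [0,0,0,0,0,0,15]
  ]
}}

```text
t: 11.12
position: [0.5585, 0.0475, 0.2987]
eef_rot: [2.793, 0.0, -3.06]
ft_force: [0.2, -0.0, -2.1]
finger_gap: 0.242
finger_force: 78.8
```

```bash
python3 -c "
from h import *
plan([1.5,2,3])"
```

```text
t 11.42 tcp [0.5582 0.0474 0.2987] foot-M mm [5.1 1.6 3.1] tilt 0.349 ax [ 0.028 -0.341  0.94 ] F [-0.9  0.1 -1.4] T [-0.45 -0.03 -0.01]
avg foot [5.1 1.6 3. ] F [ 0.11 -0.07 -1.71] T [-0.512 -0.041 -0.006]
shift [0.119 0.022 0.008] turnx 0.0
```

>>> {"fn": "servo_tool", "kwargs": {
  "series": [
    [0,0,0,-0.04,0,0,15],
    [0,0,0,-0.04,0,0,15],
    [0,0,0,0,0,0,15]
  ]
}}

```text
t: 11.67
position: [0.5609, 0.0477, 0.2987]
eef_rot: [2.793, 0.0, -3.06]
ft_force: [-0.0, -0.7, -1.6]
finger_gap: 0.246
finger_force: 78.7
```

```bash
python3 -c "
from h import *
plan([1.5,2,3],n=4)"
```

```text
t 11.87 tcp [0.5606 0.0476 0.2987] foot-M mm [7.5 1.8 3. ] tilt 0.349 ax [ 0.028 -0.341  0.94 ] F [-0.4 -0.3 -2.3] T [-0.56 -0.03 -0.01]
avg foot [7.5 1.8 3. ] F [-0.24 -0.1  -1.71] T [-0.489 -0.027  0.006]
shift [0.2   0.02  0.008] turnx 0.0
```

>>> {"fn": "servo_tool", "kwargs": {
  "series": [
    [0,0,0,-0.04,0,0,15],
    [0,0,0,-0.04,0,0,15],
    [0,0,0,0,0,0,15]
  ]
}}

```text
t: 12.12
position: [0.5632, 0.0479, 0.2988]
eef_rot: [2.792, 0.0, -3.061]
ft_force: [0.6, -0.4, -1.5]
finger_gap: 0.242
finger_force: 78.9
```

```bash
python3 -c "
from h import *
plan([1.5,2,3],n=4)"
```

```text
t 12.32 tcp [0.5631 0.0478 0.2988] foot-M mm [10.   2.   3.1] tilt 0.349 ax [ 0.027 -0.341  0.94 ] F [ 0.2 -0.5 -0.7] T [-0.43 -0.05 -0.  ]
avg foot [10.   2.   3.1] F [ 0.22 -0.19 -0.72] T [-0.433 -0.049 -0.007]
shift [0.283 0.02  0.011] turnx 0.0
```

>>> {"fn": "servo_tool", "kwargs": {
  "series": [
    [0,0,0,0.08,0,0,15],
    [0,0,0,0.08,0,0,15],
    [0,0,0,0,-0.02,0.06,15],
    [0,0,0,0,0,0,15]
  ]
}}

```text
t: 12.65
position: [0.5579, 0.0474, 0.2966]
eef_rot: [2.792, -0.0, -3.061]
ft_force: [0.1, -0.4, -1.4]
finger_gap: 0.239
finger_force: 78.8
```

```bash
python3 -c "
from h import *
plan([5,2,1],n=4)"
```

```text
t 12.85 tcp [0.5583 0.0475 0.2968] foot-M mm [5.1 1.7 1.1] tilt 0.349 ax [ 0.028 -0.341  0.94 ] F [-0.1  0.1 -2.5] T [-0.45 -0.05 -0.03]
avg foot [5.  1.7 1.1] F [ 0.05 -0.08 -1.8 ] T [-0.513 -0.051 -0.001]
shift [0.    0.008 0.005] turnx 0.0
```

>>> {"fn": "servo_tool", "kwargs": {
  "series": [
    [0,0,0,-0.04,0,0,15],
    [0,0,0,-0.04,0,0,15],
    [0,0,0,0,0,0,15]
  ]
}}

```text
t: 13.1
position: [0.5607, 0.0477, 0.2968]
eef_rot: [2.793, -0.0, -3.06]
ft_force: [-0.7, 0.5, -1.7]
finger_gap: 0.24
finger_force: 78.8
```

```bash
python3 -c "
from h import *
plan([5,2,1],n=4)"
```

```text
t 13.3 tcp [0.5606 0.0477 0.2968] foot-M mm [7.4 1.9 1.1] tilt 0.349 ax [ 0.028 -0.341  0.94 ] F [-1.1 -0.1 -2.1] T [-0.47  0.16  0.1 ]
avg foot [7.4 1.9 1.1] F [-1.17 -0.1  -1.45] T [-0.475  0.152  0.093]
shift [0.081 0.009 0.007] turnx 0.0
```

>>> {"fn": "servo_tool", "kwargs": {
  "series": [
    [0,0,0,0.08,0,0,15],
    [0,0,0,0.08,0,0,15],
    [0,0,0,0,0,0,15]
  ]
}}

```text
t: 13.55
position: [0.5557, 0.0472, 0.2971]
eef_rot: [2.792, 0.001, -3.061]
ft_force: [1.7, 0.1, -1.2]
finger_gap: 0.245
finger_force: 78.8
```

```bash
python3 -c "
from h import *
plan([5,2,1],n=4)"
```

```text
t 13.75 tcp [0.5559 0.0473 0.2969] foot-M mm [2.8 1.5 1.3] tilt 0.349 ax [ 0.027 -0.341  0.94 ] F [ 0.3  0.2 -1.7] T [-0.47 -0.08 -0.  ]
avg foot [2.7 1.4 1.3] F [ 0.19  0.19 -1.25] T [-0.497 -0.092 -0.018]
shift [-0.077  0.008  0.015] turnx 0.0
```

>>> {"fn": "servo_tool", "kwargs": {
  "series": [
    [0,0,0,0.04,0,0,15],
    [0,0,0,0.03,0,0,15],
    [0,0,0,0,0,0,15]
  ]
}}

```text
t: 14.0
position: [0.5544, 0.0471, 0.2973]
eef_rot: [2.792, 0.002, -3.061]
ft_force: [2.1, -0.1, 0.4]
finger_gap: 0.245
finger_force: 78.9
```

```bash
python3 -c "
from h import *
plan([5,2,1],n=4)"
```

```text
t 14.2 tcp [0.5542 0.0471 0.2972] foot-M mm [1.2 1.4 1.6] tilt 0.349 ax [ 0.026 -0.341  0.94 ] F [ 2.7 -0.   0.6] T [-0.17 -0.76 -0.31]
avg foot [1.2 1.3 1.6] F [2.69 0.21 0.88] T [-0.214 -0.771 -0.266]
shift [-0.127  0.004  0.023] turnx 0.0
```

>>> {"fn": "servo_tool", "kwargs": {
  "series": [
    [0,0,0,-0.06,0,0,15],
    [0,0,0,-0.06,0,0,15],
    [0,0,0,0,0,0,15]
  ]
}}

```text
t: 14.45
position: [0.557, 0.0475, 0.2962]
eef_rot: [2.793, -0.002, -3.06]
ft_force: [0.8, 0.3, -1.1]
finger_gap: 0.243
finger_force: 78.8
```

```bash
sed -i 's/M=np.array(.*/M=np.array([.5528,.0785,.205])/' h.py; python3 -c "
from h import *
plan([0,-1.5,1],n=4)"
```

```text
t 14.65 tcp [0.557  0.0474 0.2964] foot-M mm [-1.   1.6  0.7] tilt 0.349 ax [ 0.029 -0.341  0.94 ] F [ 0.   0.6 -1.9] T [-0.5  -0.11 -0.02]
avg foot [-1.1  1.6  0.6] F [ 0.09  0.19 -2.  ] T [-0.501 -0.124 -0.059]
shift [-0.027 -0.096 -0.048] turnx 0.0
```

>>> {"fn": "servo_tool", "kwargs": {
  "series": [
    [0,0,0,0,-0.06,-0.01,15],
    [0,0,0,0,-0.06,-0.01,15],
    [0,0,0,0,0,0,15]
  ]
}}

```text
t: 14.9
position: [0.5576, 0.0432, 0.296]
eef_rot: [2.793, -0.0, -3.061]
ft_force: [-0.2, 0.3, -0.9]
finger_gap: 0.241
finger_force: 78.8
```

```bash
python3 -c "
from h import *
plan([0,0,1],n=4)"
```

```text
t 15.1 tcp [0.5576 0.0438 0.2961] foot-M mm [-0.4 -2.   0.5] tilt 0.349 ax [ 0.028 -0.341  0.94 ] F [-0.2  0.3 -1.4] T [-0.53 -0.03  0.04]
avg foot [-0.4 -2.2  0.4] F [ 0.13 -0.23 -1.31] T [-0.498 -0.044  0.017]
shift [-0.018  0.073  0.007] turnx 0.0
```

>>> {"fn": "servo_tool", "kwargs": {
  "series": [
    [0,0,0,0,-0.05,-0.018,15],
    [0,0,0,0,-0.05,-0.018,15],
    [0,0,0,0,0,0,15]
  ]
}}

```text
t: 15.35
position: [0.558, 0.0404, 0.2962]
eef_rot: [2.792, 0.0, -3.061]
ft_force: [-0.1, 0.2, -0.9]
finger_gap: 0.244
finger_force: 78.8
```

```bash
python3 -c "
from h import *
plan([0,0,1],n=4)"
```

```text
t 15.55 tcp [0.5579 0.0406 0.2962] foot-M mm [-0.  -5.2  0.5] tilt 0.349 ax [ 0.028 -0.341  0.94 ] F [-0.2 -0.1 -1.3] T [-0.5  -0.13  0.02]
avg foot [ 0.  -5.3  0.5] F [-0.05  0.47 -1.56] T [-0.473 -0.096 -0.013]
shift [-0.014  0.17   0.044] turnx 0.0
```

>>> {"fn": "servo_tool", "kwargs": {
  "series": [
    [0,0,0,0,-0.05,-0.018,15],
    [0,0,0,0,0,0,15],
    [0,0,0,0,0,0,15]
  ]
}}

```text
t: 15.8
position: [0.5581, 0.0398, 0.2963]
eef_rot: [2.791, 0.0, -3.06]
ft_force: [0.6, 1.9, -1.5]
finger_gap: 0.243
finger_force: 78.8
```

```bash
python3 -c "
from h import *
plan([0,0,1],n=4)"
```

```text
t 16.0 tcp [0.5581 0.0397 0.2963] foot-M mm [ 0.1 -6.   0.6] tilt 0.35 ax [ 0.028 -0.342  0.939] F [ 0.1  4.1 -1.1] T [ 0.71 -0.2  -0.1 ]
avg foot [ 0.1 -6.   0.6] F [ 0.72  3.84 -1.36] T [ 0.584 -0.199 -0.108]
shift [-0.013  0.192  0.056] turnx 0.0
```

```bash
sed -i 's/M=np.array(.*/M=np.array([.5528,.0726,.205])/' h.py; python3 -c "
from h import *
plan([0,.6,.3],.22,n=2)"
```

```text
t 16.1 tcp [0.5581 0.0396 0.2963] foot-M mm [ 0.1 -0.2  0.6] tilt 0.35 ax [ 0.028 -0.342  0.939] F [ 0.6  3.4 -1.3] T [ 0.84 -0.17 -0.14]
avg foot [ 0.1 -0.2  0.6] F [ 0.59  3.94 -1.18] T [ 0.799 -0.181 -0.14 ]
shift [0.    0.438 0.046] turnx 1.49
```

>>> {"fn": "servo_tool", "kwargs": {
  "series": [
    [0,0,0,0,0.05,0,15],
    [0.37,0,0,0,0.1,0.01,15],
    [0.37,0,0,0,0.1,0.01,15],
    [0.37,0,0,0,0.1,0.01,15],
    [0.37,0,0,0,0.1,0.01,15],
    [0,0,0,0,0,0,15]
  ]
}}

```text
t: 16.6
position: [0.557, 0.0535, 0.2993]
eef_rot: [2.924, 0.001, -3.058]
ft_force: [-0.2, 0.0, -1.0]
finger_gap: 0.245
finger_force: 79.1
```

```bash
python3 -c "
from h import *
plan([0,.4,0],.14,n=4)"
```

```text
t 16.8 tcp [0.5571 0.0516 0.2991] foot-M mm [ 0.1 -0.2 -0.1] tilt 0.221 ax [ 0.017 -0.218  0.976] F [ 0.3  1.  -0.8] T [ 0.3  -0.29 -0.1 ]
avg foot [ 0.1  0.1 -0. ] F [ 0.31  1.35 -1.23] T [ 0.133 -0.233 -0.082]
shift [0.001 0.268 0.011] turnx 0.92
```

>>> {"fn": "servo_tool", "kwargs": {
  "series": [
    [0.3,0,0,0,0.1,0.004,15],
    [0.3,0,0,0,0.1,0.004,15],
    [0.3,0,0,0,0.09,0.004,15],
    [0,0,0,0,0,0,15]
  ]
}}

```text
t: 17.13
position: [0.5562, 0.0613, 0.3003]
eef_rot: [3.001, -0.0, -3.06]
ft_force: [-0.2, 0.9, -1.9]
finger_gap: 0.242
finger_force: 79.2
```

```bash
python3 -c "
from h import *
plan([0,.2,-.5],.08,n=4)"
```

```text
t 17.33 tcp [0.5563 0.0597 0.3003] foot-M mm [-0.   0.5 -0.2] tilt 0.142 ax [ 0.011 -0.141  0.99 ] F [ 0.2  0.8 -1.1] T [-0.07 -0.18 -0.02]
avg foot [-0.1  0.9 -0.3] F [ 0.52 -0.24 -1.26] T [-0.091 -0.137 -0.033]
shift [-0.002  0.175  0.011] turnx 0.71
```

>>> {"fn": "servo_tool", "kwargs": {
  "series": [
    [0,0,0,0,-0.012,0.033,15],
    [0,0,0,0,-0.008,0.033,15],
    [0,0,0,0,0,0,15]
  ]
}}

```text
t: 17.58
position: [0.5564, 0.0598, 0.2981]
eef_rot: [3.0, 0.0, -3.061]
ft_force: [0.5, -1.4, -1.9]
finger_gap: 0.242
finger_force: 79.2
```

```bash
python3 -c "
from h import *
plan([0,.2,-2],.08,n=4)"
```

```text
t 17.78 tcp [0.5564 0.0601 0.2983] foot-M mm [ 0.   0.8 -2.2] tilt 0.141 ax [ 0.011 -0.14   0.99 ] F [ 1.3 -0.2 -1.8] T [-0.53 -0.32 -0.02]
avg foot [ 0.   0.8 -2.3] F [ 1.27 -0.57 -1.97] T [-0.447 -0.32  -0.026]
shift [ 0.002  0.179 -0.006] turnx 0.7
```

>>> {"fn": "servo_tool", "kwargs": {
  "series": [
    [0.24,0,0,-0.01,0.06,0,15],
    [0.24,0,0,0,0.06,0,15],
    [0.22,0,0,0,0.06,0,15],
    [0,0,0,0,0,0,15]
  ]
}}

```text
t: 18.12
position: [0.5562, 0.0669, 0.2991]
eef_rot: [3.064, 0.0, -3.058]
ft_force: [1.3, -1.6, -1.6]
finger_gap: 0.242
finger_force: 79.3
```

```bash
python3 -c "
from h import *
plan([0,0,-3],.0,n=4)"
```

```text
t 18.32 tcp [0.5562 0.0661 0.299 ] foot-M mm [ 0.3  1.  -2.2] tilt 0.081 ax [ 0.006 -0.08   0.997] F [ 0.6 -0.3 -1.8] T [-0.18 -0.29 -0.01]
avg foot [ 0.3  1.2 -2.1] F [ 0.92 -0.05 -1.47] T [-0.325 -0.304  0.002]
shift [0.013 0.217 0.036] turnx 0.93
```

>>> {"fn": "servo_tool", "kwargs": {
  "series": [
    [0.31,0,0,-0.01,0.07,0.01,15],
    [0.31,0,0,0,0.07,0.01,15],
    [0.31,0,0,0,0.07,0.01,15],
    [0,0,0,0,0,0,15]
  ]
}}

```text
t: 18.65
position: [0.5557, 0.0739, 0.2982]
eef_rot: [-3.14, -0.001, -3.058]
ft_force: [0.2, -0.9, -1.3]
finger_gap: 0.239
finger_force: 79.2
```

```bash
python3 -c "
from h import *
plan([0,0,-6],.0,n=4)"
```

```text
t 18.85 tcp [0.5559 0.0721 0.2984] foot-M mm [ 0.6 -0.6 -3.1] tilt 0.001 ax [ 0.    -0.001  1.   ] F [ 1.3  0.8 -2.3] T [ 0.5  -0.11  0.03]
avg foot [ 0.5 -0.3 -3.1] F [ 0.35  0.63 -2.03] T [ 0.242 -0.055  0.005]
shift [0.015 0.012 0.095] turnx 0.01
```

>>> {"fn": "servo_tool", "kwargs": {
  "series": [
    [0,0,0,0,0.012,0.03,15],
    [0,0,0,0,0,0.05,15],
    [0,0,0,0,0,0.05,15],
    [0,0,0,0,0,0,15]
  ]
}}

```text
t: 19.18
position: [0.5559, 0.0724, 0.2942]
eef_rot: [-3.141, -0.0, -3.061]
ft_force: [0.3, 0.5, -2.2]
finger_gap: 0.243
finger_force: 79.4
```

```bash
python3 -c "
from h import *
plan([0,0,-12],n=4)"
```

```text
t 19.38 tcp [0.5559 0.0724 0.2945] foot-M mm [ 0.6 -0.5 -7. ] tilt 0.001 ax [0.    0.001 1.   ] F [-0.1  0.3 -1.5] T [ 0.13 -0.08  0.03]
avg foot [ 0.6 -0.5 -7.1] F [-0.25  0.73 -1.97] T [ 0.145 -0.107  0.005]
shift [0.017 0.018 0.163] turnx 0.0
```

Sliding freely, so I'll continue down.

>>> {"fn": "servo_tool", "kwargs": {
  "series": [
    [0,0,0,0,0,0.07,15],
    [0,0,0,0,0,0.08,15],
    [0,0,0,0,0,0.08,15],
    [0,0,0,0,0,0.08,15],
    [0,0,0,0,0,0,15]
  ]
}}

```text
t: 19.8
position: [0.5557, 0.0726, 0.2846]
eef_rot: [-3.141, -0.001, -3.061]
ft_force: [0.1, 0.5, -1.7]
finger_gap: 0.242
finger_force: 79.3
```

```bash
python3 -c "
from h import *
plan([0,0,-25],n=3)"
```

```text
t 19.95 tcp [0.5559 0.0725 0.2852] foot-M mm [  0.6  -0.4 -16.3] tilt 0.001 ax [0.    0.001 1.   ] F [-0.1  0.6 -1.5] T [-0.02 -0.08 -0.  ]
avg foot [  0.5  -0.3 -16.5] F [-0.02  0.57 -1.78] T [ 0.033 -0.034  0.008]
shift [0.017 0.013 0.284] turnx 0.0
```

>>> {"fn": "servo_tool", "kwargs": {
  "series": [
    [0,0,0,0,0,0.08,15],
    [0,0,0,0,0,0.08,15],
    [0,0,0,0,0,0.08,15],
    [0,0,0,0,0,0.08,15],
    [0,0,0,0,0,0,15]
  ]
}}

```text
t: 20.37
position: [0.5558, 0.0726, 0.275]
eef_rot: [-3.141, -0.001, -3.061]
ft_force: [-1.0, 0.2, -1.8]
finger_gap: 0.24
finger_force: 79.3
```

```bash
python3 -c "
from h import *
plan([0,0,-25],n=3)"
```

```text
t 20.52 tcp [0.5559 0.0725 0.2756] foot-M mm [  0.6  -0.4 -25.9] tilt 0.001 ax [0.    0.001 1.   ] F [-0.2  0.1 -2.4] T [ 0.01  0.03 -0.01]
avg foot [  0.6  -0.3 -26. ] F [-0.45  0.15 -1.75] T [ 0.019 -0.001 -0.017]
shift [ 0.018  0.012 -0.034] turnx 0.0
```

>>> {"fn": "servo_tool", "kwargs": {
  "series": [
    [0,0,0,0,0,0.1,15],
    [0,0,0,0,0,0.1,15],
    [0,0,0,0,0,0.1,15],
    [0,0,0,0,0,0.1,15],
    [0,0,0,0,0,0.1,15],
    [0,0,0,0,0,0.1,15],
    [0,0,0,0,0,0,15]
  ]
}}

```text
t: 21.1
position: [0.5557, 0.0726, 0.2569]
eef_rot: [-3.141, -0.001, -3.06]
ft_force: [0.9, 0.6, -2.0]
finger_gap: 0.24
finger_force: 79.4
```

```bash
python3 -c "
from h import *
plan([0,0,-65],n=3)"
```

```text
t 21.25 tcp [0.5559 0.0726 0.2577] foot-M mm [  0.7  -0.3 -43.8] tilt 0.001 ax [-0.     0.001  1.   ] F [-0.2  0.7 -1.6] T [ 0.1  -0.04  0.02]
avg foot [  0.6  -0.3 -44. ] F [-0.13  0.39 -1.56] T [ 0.107 -0.02   0.014]
shift [0.019 0.012 0.699] turnx 0.0
```

>>> {"fn": "servo_tool", "kwargs": {
  "series": [
    [0,0,0,0,0,0.1,15],
    [0,0,0,0,0,0.1,15],
    [0,0,0,0,0,0.1,15],
    [0,0,0,0,0,0.1,15],
    [0,0,0,0,0,0.1,15],
    [0,0,0,0,0,0.1,15],
    [0,0,0,0,0,0,15]
  ]
}}

```text
t: 21.83
position: [0.5558, 0.0727, 0.2389]
eef_rot: [-3.141, -0.001, -3.06]
ft_force: [0.6, 1.3, -2.3]
finger_gap: 0.241
finger_force: 79.4
```

```bash
python3 -c "
from h import *
plan([0,0,-70],n=3)"
```

```text
t 21.98 tcp [0.5559 0.0726 0.2396] foot-M mm [  0.6  -0.3 -61.9] tilt 0.001 ax [0.    0.001 1.   ] F [-0.4  1.2 -1.6] T [ 0.22 -0.07 -0.01]
avg foot [  0.6  -0.3 -62.1] F [ 0.47  0.59 -1.53] T [ 0.225 -0.077 -0.016]
shift [0.018 0.011 0.264] turnx 0.0
```

>>> {"fn": "servo_tool", "kwargs": {
  "series": [
    [0,0,0,0,0,0.08,15],
    [0,0,0,0,0,0.08,15],
    [0,0,0,0,0,0.08,15],
    [0,0,0,0,0,0.06,15],
    [0,0,0,0,0,0,15]
  ]
}}

```text
t: 22.4
position: [0.5558, 0.0726, 0.2302]
eef_rot: [-3.141, -0.0, -3.061]
ft_force: [0.4, 2.2, -2.0]
finger_gap: 0.243
finger_force: 79.3
```

>>> {"fn": "servo_tool", "kwargs": {
  "series": [
    [0,0,0,0,0,0.04,15],
    [0,0,0,0,0,0.04,15],
    [0,0,0,0,0,0,15]
  ]
}}

```text
t: 22.65
position: [0.5559, 0.0726, 0.2281]
eef_rot: [-3.141, 0.0, -3.061]
ft_force: [0.9, 1.7, -2.2]
finger_gap: 0.243
finger_force: 79.3
```

```bash
python3 -c "
from h import *
plan([0,0,-78],n=3)"
```

```text
t 22.8 tcp [0.5559 0.0726 0.2282] foot-M mm [  0.6  -0.3 -73.3] tilt 0.001 ax [-0.     0.001  1.   ] F [ 1.2  1.7 -3. ] T [ 0.4  -0.22 -0.04]
avg foot [  0.6  -0.3 -73.4] F [ 0.9   1.54 -2.54] T [ 0.397 -0.179 -0.008]
shift [0.02  0.011 0.154] turnx 0.0
```

>>> {"fn": "servo_tool", "kwargs": {
  "series": [
    [0,0,0,0,0,0.03,15],
    [0,0,0,0,0,0.03,15],
    [0,0,0,0,0,0,15]
  ]
}}

```text
t: 23.05
position: [0.556, 0.0725, 0.2267]
eef_rot: [-3.141, 0.0, -3.061]
ft_force: [-0.6, 1.7, 2.1]
finger_gap: 0.247
finger_force: 79.6
```

>>> {"fn": "servo_tool", "kwargs": {
  "series": [
    [0,0,0,0,0,0.03,15],
    [0,0,0,0,0,0.03,15],
    [0,0,0,0,0,0,15]
  ]
}}

```text
t: 23.3
position: [0.5561, 0.0726, 0.2248]
eef_rot: [-3.141, 0.0, -3.061]
ft_force: [-1.3, 2.2, 1.5]
finger_gap: 0.246
finger_force: 79.8
```

```bash
python3 -c "
from h import *
plan([0,0,-78],n=3)"
```

```text
t 23.45 tcp [0.556  0.0726 0.2248] foot-M mm [  0.8  -0.3 -76.7] tilt 0.001 ax [-0.     0.001  1.   ] F [0.2 2.4 2.2] T [ 0.49 -0.02  0.02]
avg foot [  0.8  -0.3 -76.8] F [-0.1   2.06  2.47] T [0.511 0.007 0.036]
shift [0.026 0.012 0.042] turnx 0.0
```

>>> {"fn": "servo_tool", "kwargs": {
  "series": [
    [0,0,0,0,0,0.03,15],
    [0,0,0,0,0,0.03,15],
    [0,0,0,0,0,0,15]
  ]
}}

```text
t: 23.7
position: [0.5561, 0.0726, 0.2234]
eef_rot: [-3.141, 0.0, -3.06]
ft_force: [-1.2, 2.4, 7.8]
finger_gap: 0.241
finger_force: 80.4
```

>>> {"fn": "servo_tool", "kwargs": {
  "series": [
    [0,0,0,0,0,0.03,15],
    [0,0,0,0,0,0.03,15],
    [0,0,0,0,0,0,15]
  ]
}}

```text
t: 23.95
position: [0.5562, 0.0726, 0.2233]
eef_rot: [3.141, 0.001, -3.06]
ft_force: [-6.4, 1.5, 20.6]
finger_gap: 0.242
finger_force: 82.4
```

```bash
python3 -c "
from h import *
plan([0,0,-78],n=3)"
```

```text
t 24.1 tcp [0.5562 0.0727 0.2233] foot-M mm [  1.1  -0.1 -78.2] tilt 0.002 ax [-0.001 -0.001  1.   ] F [-7.4  1.6 21.4] T [0.17 1.55 0.05]
avg foot [  1.1  -0.1 -78.2] F [-7.32  2.23 20.88] T [ 0.17   1.553 -0.006]
shift [ 0.036  0.006 -0.007] turnx 0.0
```

Seated at 22 N with the foot at -78 mm. I'll ease the load, then open and withdraw.

>>> {"fn": "servo_tool", "kwargs": {
  "series": [
    [0,0,0,0,0,-0.02,15],
    [0,0,0,0,0,-0.02,15],
    [0,0,0,0,0,0,15]
  ]
}}

```text
t: 24.35
position: [0.5561, 0.0726, 0.2234]
eef_rot: [-3.141, 0.001, -3.06]
ft_force: [-3.9, 2.0, 12.8]
finger_gap: 0.24
finger_force: 81.2
```

>>> {"fn": "servo_tool", "kwargs": {
  "series": [
    [0,0,0,0,0,0,50],
    [0,0,0,0,0,0,50],
    [0,0,0,0,0,0,50],
    [0,0,0,0,0,0,50],
    [0,0,0,0,0,0,50],
    [0,0,0,0,0,0,50]
  ]
}}

```text
t: 24.85
position: [0.5558, 0.0723, 0.222]
eef_rot: [-3.14, -0.001, -3.061]
ft_force: [-0.1, -0.4, 0.6]
finger_gap: 0.583
finger_force: 0.0
```

>>> {"fn": "servo_tool", "kwargs": {
  "series": [
    [0,0,0,0,0,-0.2,50],
    [0,0,0,0,0,-0.5,50],
    [0,0,0,0,0,-0.8,50],
    [0,0,0,0,0,-0.8,50],
    [0,0,0,0,0,-0.8,50],
    [0,0,0,0,0,-0.8,50],
    [0,0,0,0,0,-0.3,50],
    [0,0,0,0,0,0,50]
  ]
}}

```text
t: 25.52
position: [0.557, 0.0726, 0.3508]
eef_rot: [3.141, 0.004, -3.061]
ft_force: [-0.3, 0.5, 0.4]
finger_gap: 0.588
finger_force: 0.0
```

Run:
```python
from h import *
st()
C=cal();ims=[]
for n in C:
    c=C[n];q=proj(c,M)[0].astype(int);x0,y0=q-30
    ims.append(cv2.resize(c["color"][y0:y0+60,x0:x0+60],(390,390),interpolation=3))
    q=(proj(c,circ(M-[.0025,0,0],.211,.0315))-[x0,y0]+.5)*6.5-.5
    cv2.polylines(ims[-1],[q.astype(np.int32)],False,(0,0,255),1)
cv2.imwrite("pics/f.png",np.hstack(ims))
```

```text
t 25.52 tcp [0.557  0.0726 0.3508] foot-M mm [ 2.1 -0.2 49.3] tilt 0.004 ax [-0.004 -0.     1.   ] F [-0.3  0.5  0.4] T [ 0.03 -0.01  0.03]
```

View pics/f.png

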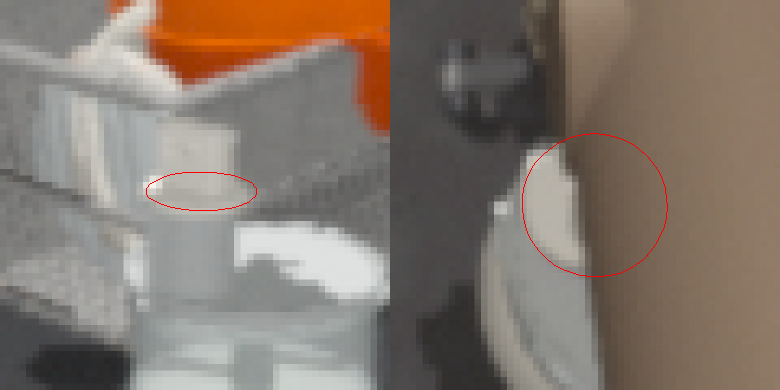

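The left half shows the pusher's flange on the tube rim at about (195,195), with the grip upright above it at (200,150) and the gripper clear. I'll hand in.

```bash
python3 -c "
from station import *
print(sign_off())"
```

```text
the job is handed in; nothing more can be done
None
```

The white pusher is back in the feed tube, pressed fully home at about 22 N with its flange on the rim, and released; I handed the job in at about 25.5 s. The plunger is down judging by the resistance felt and the final depth, and no verdict came back.

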